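Hold the lens barrel in the edge viewer's sprung V cradle

TASK

Set up the scissor-edge viewer: on the grey control box press the long bar key fully and let it up, then the round key, and leave the small square key alone. Then lift the dark lens barrel out of its wooden rest, lay it centred along the steel V's of the sprung cradle so that it bears on both sides of the V's, and press it down gently until the cradle has sunk about half its travel. Finish while still holding the barrel pressed there, and leave everything else on the bench where it is.

Things in the scene. Friction and masses are not known exactly. Their poses are not given: they have to be found in the camera images.
- control: grey control box fixed to the bench, 110 (x) x 170 (y) x 45 mm high, origin at the centre of its underside. Three off-white keys stand on its top in a row along its y axis, 50 mm apart; which key is at which of the three places varies.
- key_bar_top (a point): centre of the top face of the bar key (40 mm along the box's x, 13 mm wide, 13 mm proud of the box, 58 mm above the bench); moves with the key
- key_bar (a joint): bar key, m: 0 up, 0.006 fully down. Press straight down: travel 6 mm, spring force 2.4 N at the start and 4.8 N fully down; it springs back. Counts as pressed beyond 0.004.
- key_round_top (a point): centre of the top face of the round key (24 mm diameter, 13 mm proud of the box); moves with the key
- key_round (a joint): round key, m: 0 up, 0.006 fully down, same spring. Counts as pressed beyond 0.004.
- key_square_top (a point): centre of the top face of the square key (16 x 16 mm, 13 mm proud), to be left alone
- key_square (a joint): square key, m: 0 up, 0.006 fully down, same spring
- rest: dark wooden rest fixed to the bench: base 100 (x) x 50 (y) x 6 mm with two pairs of posts up to 22 mm above the bench; origin at the centre of its underside; the barrel lies along its x axis on the posts. The posts occupy x = 29 to 49 mm either side and y = 11 to 19 mm either side, so the middle 58 mm is free for fingers (down to the base, 6 mm above the bench).
- barrel: dark steel lens barrel, a plain cylinder 36 mm in diameter and 104 mm long, about 180 g (may vary by a quarter), bright rings and glass at the ends, both ends alike. Origin at its centre, on the axis; its x axis runs along the cylinder (its roll does not matter). On the rest its axis is 36 mm above the bench.
- stand: grey viewer stand fixed to the bench: base 220 x 110 x 14 mm, from x = -140 to +80 mm of its origin (which lies on the bench right below the cradle's centre). A white sensor housing 70 mm wide rises to 119 mm above the bench at x = -133 to -88 mm, with a black snout to x = -75 mm. The cradle's V's run along the stand's x axis.
- cradle (a joint): sinking of the sprung cradle, m: 0 up, 0.014 on its bottom stop; half travel is 0.007. The barrel's weight alone does not sink it. Spring: starts to move at about 5 N total load on the cradle (barrel weight included), plus 1 N per mm. The cradle also floats sideways (across the V's) up to 6 mm either way on a soft spring (0.15 N per mm), so it centres itself under a barrel that is pressed into it.
- seat (a point): where the barrel's centre lies when seated in the V's; moves down and sideways with the cradle (x along the V's, z up). 73.5 mm above the bench with the cradle up. The two V supports have 45 degree flanks and occupy x = 29 to 43 mm either side of it, leaving 58 mm free for fingers between them; supports reach 30 mm to each side and no higher than 3 mm below the seat. The cradle's flat plate between them lies 33.5 mm below the seat (78 mm wide across).
- scissors: bystander: steel scissors lying flat, 165 mm long
- oil: bystander: amber oil bottle, 40 mm diameter, 110 mm high
- jar: bystander: glass jar, 56 mm diameter, 60 mm high
- stone: bystander: red-brown whetstone, 50 x 150 x 25 mm, lying
- driver: bystander: screwdriver with yellow handle, 160 mm, lying
- collar: bystander: brass ring, 38 mm diameter, 10 mm high, lying flat
- eyepiece: bystander: short dark tube standing upright, 30 mm diameter, 36 mm high

How it is judged:
By the outcome, as a careful person would: the job done as asked, in the order asked, and still so for the second after the job is handed in, while the arm keeps its last pose, push and grip.
It also fails if it takes over 51 s, if anything falls off the work surface, if the arm or the gripper's body presses on something with over 40 N, if the wrist force passes 120 N, or if a joint passes its speed limit or range.

ROBOT

A 6-joint arm with a two-finger parallel gripper is mounted at the origin on the work surface. World frame = base frame: x ahead of the robot, y to its left, z up, the work surface at z = 0. Lengths are in m, angles in rad, forces in N, time in s.
With the tool pointing down it reaches from about 0.35 to 0.775 m from the base axis. Payload 5.5 kg.
Tool frame: the origin (TCP) lies midway between the tips of the shut fingers; the grasp point (between the pads) lies grip_point_offset behind it (grip_point_offset is the distance from the TCP to the grasp point, in m); z points along the fingers, y is the direction in which the jaws open and shut (so a half turn about z gives the same grasp; the last joint's range is limited). The gripper opens to 85 mm and grips with 20 to 120 N. Pads are 22 mm wide; open, the fingers measure 114 mm over their backs; the gripper's body (76 mm by 85 mm) begins 54 mm behind the grasp point. The pads swing forward as they close: fully open they stand 13 mm farther back than shut.
Start: joints at [-0.14, 0.313, 0.046, 1.304, 0, 1.431], TCP at [0.575, -0, 0.202] pointing down, gripper open.
Joint ranges: [-2.76, 2.76], [-0.86, 1.69], [-1.03, 1.26], [-2.2, 2.34], [-1.47, 1.5], [-3.14, 3.14]. Speed limits (rad/s): [2.57, 2.57, 3.14, 3.14, 3.14, 3.14].

INTERFACE

Orientations are given as a unit quaternion [w, x, y, z].
In Python, from workcell import * gives the robot as it stands.
- The arm moves only by the tool send_rows, never from a script. Its argument "series" is one flat list of numbers, 7 for each row, row after row: the shift along the tool's x, y, z in cm, then the turn, a rotation vector about the tool's x, y, z in degrees, then the opening, from 0 (shut) to 1 (fully open). A call has 1 to 10 rows; each row is the pose to reach, as a shift and turn from the pose commanded when the call began, along the tool's axes at that moment; what a row does not reach only later rows make up. A row lasts 1/12 s, in which the tool goes at most 41.7 mm and 7.16 degrees, less where a joint would pass 70% of its speed; a pose out of reach is approached as far as the arm can. A call with a gripper value outside its range is refused whole. The fingers move at their own pace and stop on an object; "newtons" is the grip in N (left out, the last holds). Time passes only in rows, so rows that repeat a pose let the fingers close. It gives the time, the measured TCP pose, the force and the opening at its end, in the units of the state.
- get_state(): the state, without advancing time (a new reading comes with each control period).
- read_camera(name): name is "scene" or "side" or "wrist"; returns the picture (384x512x3 uint8, blue, green, red); there is no depth.
- camera_info(name): a dict with "K" (3x3 intrinsics, pixels), "D" ([k1, k2, p1, p2, k3] as OpenCV has them; the pictures are not rectified), "xyz" and "attitude" of the camera in the world. Camera axes: x right, y down, z forward; pixel columns grow to the right and rows downward; lengths in m; the calibration is good to about 2 mm. A picture is of the moment at which its call begins: read the wrist's pose just before it. camera_info takes no time and is no camera call; for the wrist camera it gives the pose at the moment of the call.
- hand_in(): hands the job in, once; it reports no verdict.
Trained networks look in the newest picture that a camera, given by its name, has taken for a name from the list of things; names that differ only in an ending like _2 or _b are one class to them, and where a whole thing is asked for, a point or a joint stands for the part that bears it (a point fixed in the world has none). Each returns a list of dicts, best first, with "p" (0 to 1); they miss things now and then, are a little off and sometimes report something else, mostly with a low value. They report only what shows in the picture. A call takes as long as a camera call.
- silhouettes(camera, label): "pixels" (384x512 bool, what is visible of it) and "box" ([left, top, width, height] in pixels, round what is visible of it).
The state is a dict: "clock": time; "joint_pos": joint angles; "qvel": joint speeds; "tau": joint torques, N m; "tcp_pos": TCP position; "orientation": TCP orientation; "wrist_force": force on the tool from outside, world axes, zero at the start; "ft_torque": the same for the moment, N m; "finger_gap": finger opening in m.
Only numpy, scipy, OpenCV 4.12 (cv2) and the standard library are available. Lean on these libraries where they do the work, as an engineer would, in place of code of your own. Each camera call takes 0.05 s, during which the arm holds its last target. There are 200 camera calls.

## Working session

There is one attempt and no reset: what is moved stays moved. The work goes in short steps, Python scripts to look and compute and a tool call to move; the robot and the scene stay as the last step left them, time stands still between calls to the robot, and variables do not carry over. Pictures are saved under pics/ and viewed, about 8 in all and at most 12, crops included, and the job is handed in when it is done.

Besides the shell and the picture viewer there is one more tool, called after "Emit:" by a JSON object that holds its "name" and its "arguments", one argument or row to a line. send_rows: Moves the arm, as the interface text tells. Its arguments: {"type":"object","properties":{"series":{"type":"array"},"newtons":{"type":"number"}},"required":["series"]}

```bash
mkdir -p pics; ls; python3 - <<'E'
from workcell import *
import cv2
s=get_state();print({k:(s[k]) for k in s})
try: print(grip_point_offset)
except Exception as e: print(e)
a=read_camera("scene");b=read_camera("side")
for n in("scene","side","wrist"):print(n,camera_info(n))
cv2.imwrite("pics/scene.png",a);cv2.imwrite("pics/side.png",b)
cv2.imwrite("pics/wrist.png",read_camera("wrist"))
E
```

```text
pics
{'clock': 0.0, 'joint_pos': array([-1.39565426e-01,  3.14037370e-01,  4.49730196e-02,  1.30359458e+00,
       -2.34442974e-06,  1.43123086e+00]), 'qvel': array([ 8.31773912e-04, -9.48499559e-04,  1.19282468e-03,  7.56483380e-05,
       -5.36612785e-04, -7.03461960e-04]), 'tau': array([-2.90074182e-03, -4.80629075e+01,  2.98531097e+01,  1.95313990e-02,
       -3.83516899e-04, -4.27451073e-05]), 'tcp_pos': array([5.74433417e-01, 8.90631400e-05, 2.00685453e-01]), 'orientation': array([-7.43031288e-04,  7.07106461e-01,  7.07106489e-01, -5.61453019e-04]), 'wrist_force': array([-0.65252105, -1.14796605, -0.15369796]), 'ft_torque': array([0.03052921, 0.05146913, 0.02996686]), 'finger_gap': 0.0856285602052057}
0.0187
scene {'K': array([[451.74905109,   0.        , 257.1241101 ],
       [  0.        , 451.74905109, 187.99465969],
       [  0.        ,   0.        ,   1.        ]]), 'D': array([0.01246356, 0.        , 0.        , 0.        , 0.        ]), 'xyz': array([ 1.44476581, -0.15325125,  0.9834542 ]), 'attitude': array([-0.29210723,  0.70748638,  0.59743623, -0.23917848])}
side {'K': array([[393.02880939,   0.        , 261.00008384],
       [  0.        , 393.02880939, 188.74352562],
       [  0.        ,   0.        ,   1.        ]]), 'D': array([-0.09242138,  0.        ,  0.        ,  0.        ,  0.        ]), 'xyz': array([ 0.22184309, -0.62607185,  0.62719938]), 'attitude': array([-0.41775142,  0.87427824, -0.22247336,  0.1078282 ])}
wrist {'K': array([[286.66674495,   0.        , 260.41437681],
       [  0.        , 286.66674495, 192.39201853],
       [  0.        ,   0.        ,   1.        ]]), 'D': array([-0.05235426,  0.        ,  0.        ,  0.        ,  0.        ]), 'xyz': array([0.57591631, 0.07410769, 0.37291244]), 'attitude': array([ 1.47232604e-01,  9.89101481e-01,  4.02360513e-04, -8.11303743e-04])}
```

View pics/scene.png

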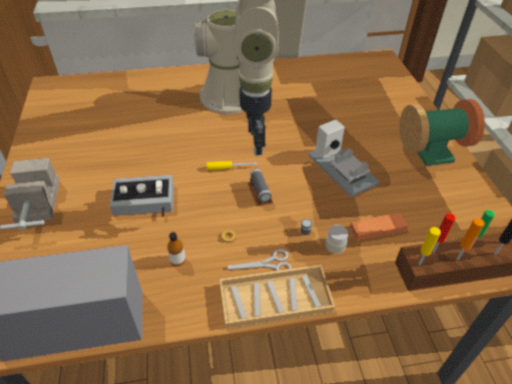

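View pics/side.png

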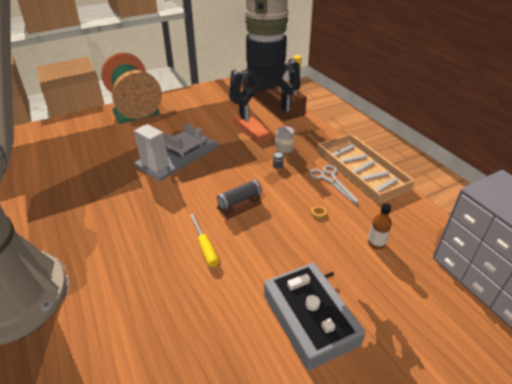

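View pics/wrist.png

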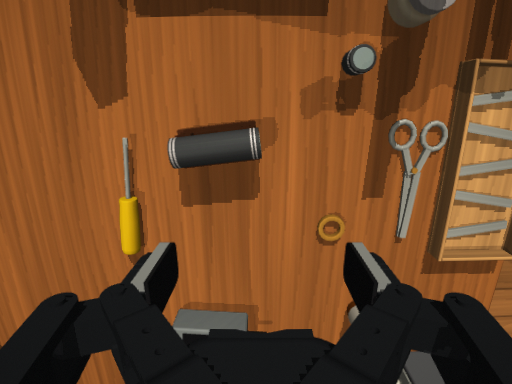

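The scene picture shows the control box at about (142,195), the barrel at (260,186) and the stand at (343,165). In the side picture the keys run bar (298,282), round (313,302), square (328,325). The wrist picture shows the barrel at (214,147), next to the driver.

```bash
cat > h.py <<'E'
from workcell import *
import numpy as np, cv2
from scipy.spatial.transform import Rotation as R
def cam(n):
    c=camera_info(n); return c['K'],c['D'],np.array(c['xyz']),R.from_quat(np.roll(c['attitude'],-1)).as_matrix()
def plane(n,px,z,c=None):
    K,D,t,M=c or cam(n); u=cv2.undistortPoints(np.array(px,float).reshape(-1,1,2),K,D).reshape(-1,2)
    d=np.c_[u,np.ones(len(u))]@M.T; return t+d*((z-t[2])/d[:,2])[:,None]
def proj(n,P,c=None):
    K,D,t,M=c or cam(n); return cv2.projectPoints(((np.array(P,float).reshape(-1,3)-t)@M),np.zeros(3),np.zeros(3),K,D)[0].reshape(-1,2)
def seg(n,l):
    r=silhouettes(n,l); return r
def cen(m):
    y,x=np.nonzero(m); return [x.mean(),y.mean()]
E
python3 - <<'E'
from h import *
for n in("scene","side","wrist"):
    for l,z in(("key_bar_top",.054),("key_round_top",.054),("key_square_top",.054),("control",.04),("barrel",.04),("cradle",.05),("stand",.03),("rest",.01)):
        for r in seg(n,l)[:2]:
            if r['p']<.3: continue
            m=r['pixels'];c=cen(m);y,x=np.nonzero(m)
            pts=plane(n,np.c_[x,y],z)[:,:2]; w,v=np.linalg.eigh(np.cov(pts.T))
            print(n,l,round(r['p'],2),r['box'],m.sum(),plane(n,c,z)[0,:2].round(4),'ang',np.degrees(np.arctan2(v[1,1],v[0,1])).round(1))
E
```

```text
scene key_round_top 0.63 [140.3, 183.1, 3.6, 8.1] 42 [ 0.4931 -0.3153] ang -168.2
scene control 0.59 [108.2, 178.7, 69.6, 37.3] 2292 [ 0.5151 -0.3153] ang 73.1
scene barrel 0.83 [251.3, 167.9, 22.1, 33.0] 433 [0.5251 0.0278] ang -173.8
scene stand 0.64 [311.2, 118.6, 66.2, 80.2] 2461 [0.4496 0.2986] ang -176.7
scene rest 0.49 [246.4, 179.5, 24.3, 27.8] 189 [0.5341 0.0144] ang -166.2
side key_bar_top 0.65 [291.0, 275.6, 16.5, 13.4] 205 [ 0.4943 -0.2698] ang 179.6
side key_round_top 0.48 [306.8, 296.7, 17.6, 16.1] 202 [ 0.4926 -0.3199] ang 68.1
side control 0.82 [262.5, 261.3, 102.6, 105.4] 6038 [ 0.4837 -0.3355] ang 83.6
side barrel 0.76 [220.0, 179.4, 42.3, 30.1] 616 [0.5189 0.0211] ang -169.1
side barrel 0.45 [270.4, 151.3, 12.4, 12.2] 164 [0.6666 0.097 ] ang 58.9
side cradle 0.83 [165.9, 123.6, 38.8, 31.7] 672 [0.4844 0.297 ] ang -136.7
side stand 0.63 [136.3, 122.9, 82.2, 58.9] 3008 [0.4399 0.2972] ang 77.0
side stand 0.54 [288.1, 275.3, 16.8, 15.1] 191 [ 0.5041 -0.2545] ang -179.8
side rest 0.95 [217.9, 194.0, 43.3, 22.2] 403 [0.5173 0.0089] ang -173.9
wrist key_bar_top 0.62 [346.3, 303.1, 11.2, 20.6] 154 [ 0.7003 -0.1919] ang 96.4
wrist control 0.7 [172.5, 310.4, 92.3, 33.7] 1704 [ 0.4993 -0.2234] ang -173.0
wrist barrel 0.82 [168.6, 126.4, 93.1, 41.4] 2882 [0.5228 0.0265] ang -172.7
wrist cradle 0.6 [121.0, 138.3, 15.0, 116.4] 1307 [ 0.4153 -0.0495] ang 84.8
wrist rest 0.63 [176.4, 122.2, 81.7, 15.9] 631 [0.5208 0.0469] ang -173.4
```

Emit:
{"name": "send_rows", "arguments": {
  "series": [-4,-1.2,0,0,0,0,0,-8,-2.4,0,0,0,0,0,-12,-3.6,0,0,0,0,0,-16,-5,0,0,0,0,0,-20,-6.5,0,0,0,0,0,-23,-8,0,0,0,0,0,-23,-8,0,0,0,0,0,-23,-8,0,0,0,0,0,-23,-8,0,0,0,0,0],
  "newtons": 40
}}

```text
clock: 2.1
tcp_pos: [0.495, -0.2299, 0.2016]
orientation: [-0.0, 0.707, 0.707, 0.0]
wrist_force: [0.5, 0.9, 0.2]
finger_gap: -0.0001
```

```bash
python3 - <<'E'
from h import *
s=get_state();print(s['tcp_pos'],s['clock'],s['finger_gap'])
im=read_camera("wrist")
for l,z in(("key_bar_top",.058),("key_round_top",.058),("key_square_top",.058),("control",.045)):
  for r in seg("wrist",l)[:2]:
    m=r['pixels'];y,x=np.nonzero(m);pts=plane("wrist",np.c_[x,y],z)[:,:2]; w,v=np.linalg.eigh(np.cov(pts.T))
    print(l,round(r['p'],2),r['box'],plane("wrist",cen(m),z)[0,:2].round(4),'ang',np.degrees(np.arctan2(v[1,1],v[0,1])).round(1))
cv2.imwrite("pics/w2.png",im)
E
```

```text
[ 0.49499131 -0.22993411  0.20162198] 2.1 -0.00012361551430062698
key_bar_top 0.96 [245.0, 198.0, 34.8, 12.6] [ 0.4995 -0.2639] ang 178.7
control 0.84 [217.1, 168.2, 111.0, 107.6] [ 0.4985 -0.2746] ang -136.0
```

View pics/w2.png

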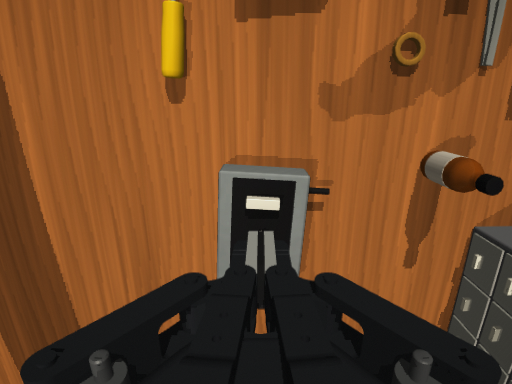

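The picture shows the bar key at (263,203). The round key is hidden behind the fingers and the box is almost square to the world axes.

Emit:
{"name": "send_rows", "arguments": {
  "series": [-3.8,0.2,4,0,0,0,0,-3.8,0.2,8,0,0,0,0,-3.8,0.2,12,0,0,0,0,-3.8,0.2,13.8,0,0,0,0,-3.8,0.2,14.3,0,0,0,0,-3.8,0.2,14.7,0,0,0,0,-3.8,0.2,14.9,0,0,0,0,-3.8,0.2,14.9,0,0,0,0,-3.8,0.2,14.9,0,0,0,0]
}}

```text
clock: 3.1
tcp_pos: [0.4986, -0.2687, 0.0547]
orientation: [0.002, 0.707, 0.707, 0.0]
wrist_force: [0.2, 1.1, 0.7]
finger_gap: 0.0003
```

Emit:
{"name": "send_rows", "arguments": {
  "series": [0,0,0.1,0,0,0,0,0,0,0.2,0,0,0,0,0,0,0.2,0,0,0,0,0,0,0.2,0,0,0,0]
}}

```text
clock: 3.43
tcp_pos: [0.4972, -0.2682, 0.051]
orientation: [0.0, 0.707, 0.707, 0.0]
wrist_force: [0.2, -0.0, -0.7]
finger_gap: 0.0002
```

```bash
python3 - <<'E'
from h import *
s=get_state();print(s['tcp_pos'],s['wrist_force'],s['ft_torque'])
im=read_camera("side");cv2.imwrite("pics/s2.png",cv2.resize(im[220:384,220:400],None,fx=4,fy=4)[:600,:720])
E
```

```text
[ 0.4972072  -0.26815928  0.05102262] [ 0.24898317 -0.03182261 -0.65451639] [ 0.00868613 -0.02176884  0.05973137]
```

View pics/s2.png

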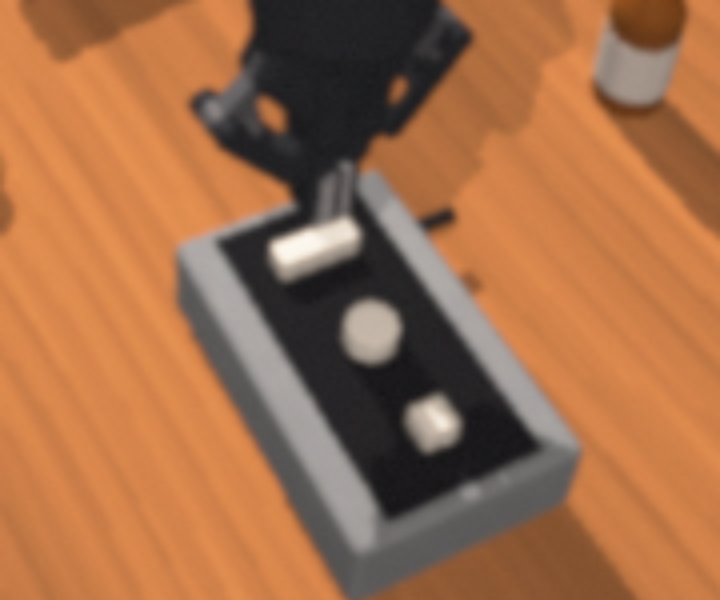

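The close side view shows the fingertips beside the bar key on its +y side, at crop (330,215), with the bar at (315,245). The key isn't pressed, so I'll recompute its position.

```bash
python3 - <<'E'
from h import *
s=get_state();print('tcp in side',proj("side",s['tcp_pos']),(proj("side",s['tcp_pos'])-220)*4)
# top faces in crop
for n,p in(('bar',(315,238)),('round',(371,326)),('square',(432,412))): print(n,plane("side",[[220+p[0]/4,220+p[1]/4]],.058))
c=cam("side")
# box top corners at z .045 (crop): left-back, right-back, right-front, left-front
for p in((180,248),(378,175),(578,450),(358,548)): print('corner',plane("side",[[220+p[0]/4,220+p[1]/4]],.045))
print('scene', plane("scene",[[158,187],[140.5,187],[124,188]],.058))
E
```

```text
tcp in side [[298.77654929 281.70220865]] [[315.10619717 246.80883458]]
bar [[ 0.49634425 -0.26833694  0.058     ]]
round [[ 0.49183875 -0.31975027  0.058     ]]
square [[ 0.49004575 -0.36684826  0.058     ]]
corner [[ 0.4452399  -0.23531155  0.045     ]]
corner [[ 0.54955509 -0.24298746  0.045     ]]
corner [[ 0.53830486 -0.40529338  0.045     ]]
corner [[ 0.43518483 -0.396518    0.045     ]]
scene [[ 0.50514918 -0.26733767  0.058     ]
 [ 0.49710911 -0.31648235  0.058     ]
 [ 0.4936099  -0.36261209  0.058     ]]
```

```bash
python3 - <<'E'
from h import *
s=get_state();t=s['tcp_pos'];print(t,s['orientation'],s['wrist_force'])
w=read_camera("wrist");c=read_camera("scene")
P=[t,t+[0,.011,0],t+[0,-.011,0]]
pw=proj("wrist",P);pc=proj("scene",P);print(pw,pc)
a=cv2.resize(w[150:300,190:340],None,fx=4,fy=4,interpolation=1)
b=cv2.resize(c[160:220,100:150+0],None,fx=1,fy=1)
x0,y0=int(pc[0,0])-25,int(pc[0,1])-60
b=cv2.resize(c[y0:y0+100,x0-8:x0+25],None,fx=6,fy=6,interpolation=1)
cv2.circle(a,tuple(int(v) for v in (pw[0]-[190,150])*4),4,(0,0,255),-1)
cv2.circle(b,tuple(int(v) for v in (pc[0]-[x0-8,y0])*6),4,(0,0,255),-1)
o=np.zeros((600,800,3),np.uint8);o[:600,:600]=a;o[:,600:600+b.shape[1]]=b[:600];cv2.imwrite("pics/m3.png",o);print(x0,y0)
E
```

```text
[ 0.49711871 -0.26808983  0.05086536] [2.04170838e-04 7.07121032e-01 7.07092497e-01 7.10685085e-05] [ 0.31389945  0.95681125 -0.20677704]
[[258.73226179 224.38008881]
 [258.71017022 208.46536245]
 [258.75409586 239.72622652]] [[158.039066   186.80284608]
 [161.90333529 186.36417208]
 [154.16592671 187.24250409]]
133 126
```

View pics/m3.png

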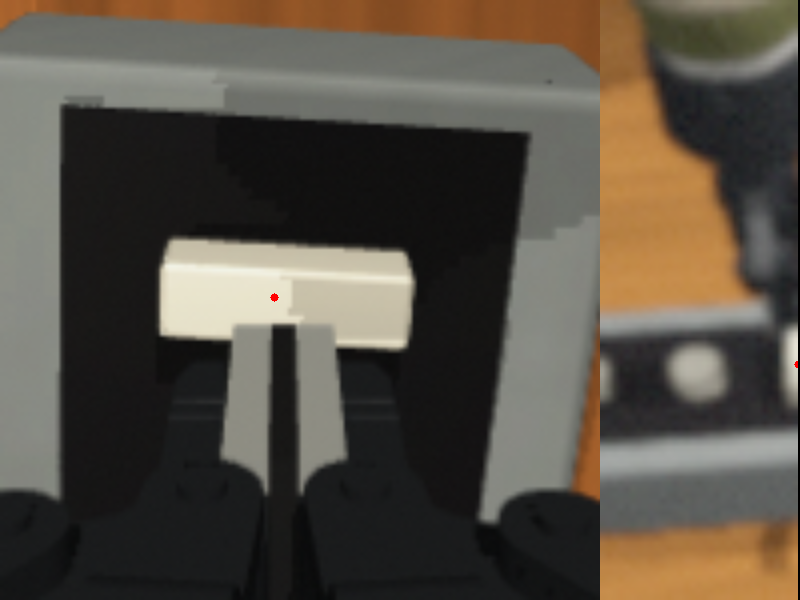

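The wrist crop shows the tip edge at crop row 325, but the TCP projects to row 297. The pads look higher above the bar than the reported TCP, so I'll triangulate the tip height.

```bash
python3 - <<'E'
from h import *
t=get_state()['tcp_pos']
for dz in(0,.005,.01,.015,.02,.025):
    print(dz,'wrist +y edge',proj("wrist",t+[0,.011,dz])[0].round(1),'c',proj("wrist",t+[0,0,dz])[0].round(1),'side -y edge',((proj("side",[t+[.0,-.011,dz]])-220)*4)[0].round(0),'c',((proj("side",[t+[0,0,dz]])-220)*4)[0].round(0),'+y',((proj("side",[t+[0,.011,dz]])-220)*4)[0].round(0))
print('observed wrist 261.2,231.2; side 335,220')
E
```

```text
0 wrist +y edge [258.6 208.3] c [258.6 224.2] side -y edge [328. 264.] c [315. 247.] +y [302. 230.]
0.005 wrist +y edge [258.6 211.1] c [258.6 227.4] side -y edge [329. 257.] c [316. 240.] +y [303. 223.]
0.01 wrist +y edge [258.5 214. ] c [258.5 230.7] side -y edge [330. 250.] c [316. 233.] +y [303. 216.]
0.015 wrist +y edge [258.5 217.1] c [258.5 234.2] side -y edge [331. 243.] c [317. 226.] +y [304. 209.]
0.02 wrist +y edge [258.4 220.4] c [258.4 237.8] side -y edge [331. 236.] c [318. 219.] +y [305. 202.]
0.025 wrist +y edge [258.3 223.8] c [258.4 241.7] side -y edge [332. 229.] c [319. 212.] +y [305. 195.]
observed wrist 261.2,231.2; side 335,220
```

The two views agree that the tips are about 30 mm above the reported TCP, and the force is zero. I'll go down slowly and watch the force.

Emit:
{"name": "send_rows", "arguments": {
  "series": [0,0,0.5,0,0,0,0,0,0,1.0,0,0,0,0,0,0,1.0,0,0,0,0,0,0,1.0,0,0,0,0]
}}

```text
clock: 3.92
tcp_pos: [0.4965, -0.2676, 0.0399]
orientation: [-0.001, 0.707, 0.707, -0.0]
wrist_force: [-0.1, -0.5, 0.5]
finger_gap: 0.0003
```

Emit:
{"name": "send_rows", "arguments": {
  "series": [0,0,0.4,0,0,0,0,0,0,0.8,0,0,0,0,0,0,0.8,0,0,0,0,0,0,0.8,0,0,0,0]
}}

```text
clock: 4.25
tcp_pos: [0.4968, -0.2678, 0.0322]
orientation: [-0.0, 0.707, 0.707, -0.0]
wrist_force: [-1.1, -0.4, 1.5]
finger_gap: -0.0
```

```bash
python3 - <<'E'
from h import *
s=get_state();print(s['tcp_pos'],s['wrist_force'])
a=read_camera("side")[220:370,230:330];b=read_camera("wrist")[150:300,190:290]
cv2.imwrite("pics/m4.png",cv2.resize(np.hstack([a,b]),None,fx=4,fy=4))
E
```

```text
[ 0.49675184 -0.26779881  0.032188  ] [-1.11756589 -0.36992219  1.48113673]
```

View pics/m4.png

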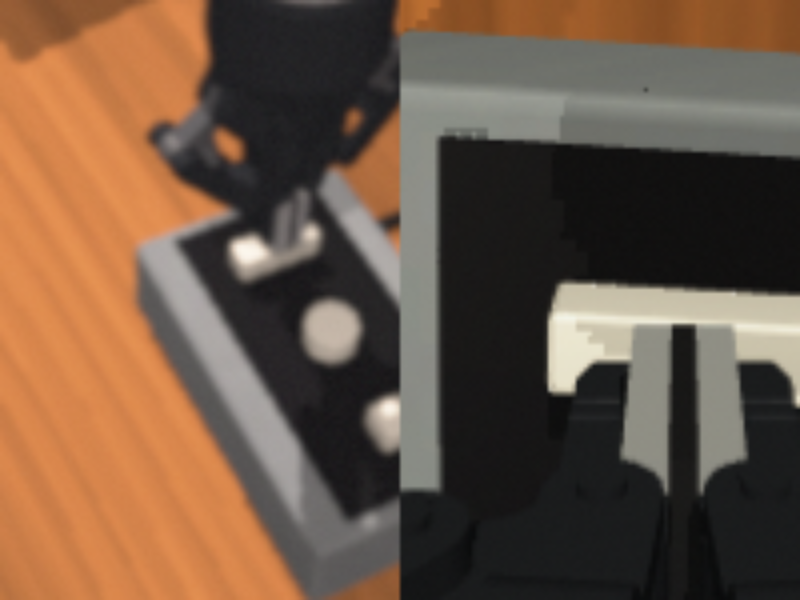

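The tips are now over the bar, just touching or nearly so.

Emit:
{"name": "send_rows", "arguments": {
  "series": [0,0,0.2,0,0,0,0,0,0,0.3,0,0,0,0,0,0,0.3,0,0,0,0,0,0,0.3,0,0,0,0]
}}

```text
clock: 4.68
tcp_pos: [0.497, -0.268, 0.0296]
orientation: [-0.0, 0.707, 0.707, 0.0]
wrist_force: [0.9, 0.5, 0.5]
finger_gap: 0.0003
```

Emit:
{"name": "send_rows", "arguments": {
  "series": [0,0,0.2,0,0,0,0,0,0,0.3,0,0,0,0,0,0,0.3,0,0,0,0,0,0,0.3,0,0,0,0]
}}

```text
clock: 5.02
tcp_pos: [0.4973, -0.2682, 0.0269]
orientation: [0.0, 0.707, 0.707, 0.0]
wrist_force: [0.6, -0.3, 2.7]
finger_gap: 0.0002
```

Emit:
{"name": "send_rows", "arguments": {
  "series": [0,0,0.2,0,0,0,0,0,0,0.4,0,0,0,0,0,0,0.4,0,0,0,0,0,0,0.4,0,0,0,0]
}}

```text
clock: 5.35
tcp_pos: [0.4973, -0.2682, 0.0228]
orientation: [0.0, 0.707, 0.707, 0.0]
wrist_force: [0.0, 0.5, 4.7]
finger_gap: -0.0
```

Emit:
{"name": "send_rows", "arguments": {
  "series": [0,0,0.1,0,0,0,0,0,0,0.2,0,0,0,0,0,0,0.2,0,0,0,0,0,0,0.2,0,0,0,0]
}}

```text
clock: 5.68
tcp_pos: [0.4974, -0.2683, 0.0222]
orientation: [0.001, 0.707, 0.707, 0.0]
wrist_force: [-2.9, 2.2, 14.5]
finger_gap: 0.0
```

The bar key bottomed at 14.5 N with the reported z at 0.022, so the real tips are 30 mm above the reported TCP. I'll lift, then press the round key.

Emit:
{"name": "send_rows", "arguments": {
  "series": [0,0,-1,0,0,0,0,0,0,-2.2,0,0,0,0,0,0,-2.5,0,0,0,0,-2.5,-0.15,-2.5,0,0,0,0,-5,-0.3,-2.5,0,0,0,0,-5,-0.3,-2.5,0,0,0,0,-5,-0.3,-2.5,0,0,0,0]
}}

```text
clock: 6.27
tcp_pos: [0.4935, -0.3188, 0.0448]
orientation: [-0.0, 0.708, 0.706, 0.0]
wrist_force: [-0.6, 0.4, 0.5]
finger_gap: -0.0004
```

Emit:
{"name": "send_rows", "arguments": {
  "series": [0,0,1,0,0,0,0,0,0,1.7,0,0,0,0,0,0,2.0,0,0,0,0,0,0,2.3,0,0,0,0,0,0,2.3,0,0,0,0,0,0,2.3,0,0,0,0]
}}

```text
clock: 6.77
tcp_pos: [0.4936, -0.3169, 0.0226]
orientation: [-0.001, 0.707, 0.707, -0.0]
wrist_force: [-1.0, 2.1, 4.4]
finger_gap: 0.0
```

Emit:
{"name": "send_rows", "arguments": {
  "series": [0,0,0.1,0,0,0,0,0,0,0.15,0,0,0,0,0,0,0.15,0,0,0,0,0,0,0.15,0,0,0,0]
}}

```text
clock: 7.1
tcp_pos: [0.4937, -0.317, 0.0223]
orientation: [-0.0, 0.707, 0.707, 0.0]
wrist_force: [-3.5, 3.3, 12.3]
finger_gap: -0.0001
```

```bash
python3 - <<'E'
from h import *
for l in ("barrel","rest"):
  for n in("scene","side"):
    read_camera(n)
    for r in seg(n,l)[:1]:
      m=r['pixels'];y,x=np.nonzero(m)
      np.save(f"{l}_{n}.npy",m); print(l,n,r['p'],r['box'])
E
```

```text
barrel scene 0.7 [251.7, 169.3, 19.9, 31.2]
barrel side 0.87 [222.2, 178.2, 40.0, 35.2]
rest scene 0.69 [246.2, 180.0, 27.2, 28.0]
```

Emit:
{"name": "send_rows", "arguments": {
  "series": [0,0,-2.5,0,0,0,0,0,0,-6,0,0,0,0,4,0.4,-9,0,0,-7,0.5,8,0.8,-11,0,0,-14,1,12,1.2,-13,0,0,-21,1,16,1.6,-13,0,0,-28,1,20,2,-13,0,0,-35,1,24,2.3,-13,0,0,-42,1,28,2.6,-13,0,0,-49,1,32,2.8,-13,0,0,-56,1]
}}

```text
clock: 8.33
tcp_pos: [0.5213, -0.0015, 0.1509]
orientation: [0.0, 0.289, 0.957, 0.0]
wrist_force: [1.0, -0.7, -0.1]
finger_gap: 0.0854
```

Emit:
{"name": "send_rows", "arguments": {
  "series": [0,0,0,0,0,-7,1,0,0,0,0,0,-14,1,0,0,0,0,0,-21,1,0,0,0,0,0,-28,1,0,0,0,0,0,-35,1,0,0,0,0,0,-41,1,0,0,0,0,0,-41,1,0,0,0,0,0,-41,1]
}}

```text
clock: 9.0
tcp_pos: [0.5213, -0.0036, 0.1507]
orientation: [-0.0, -0.06, 0.998, 0.0]
wrist_force: [-0.4, -0.1, 0.3]
finger_gap: 0.0851
```

```bash
cat > look.py <<'E'
from h import *
import sys
def look(items,name=None):
    s=get_state();M=R.from_quat(np.roll(s['orientation'],-1)).as_matrix()
    print('tcp',s['tcp_pos'].round(4),'psi',np.degrees(np.arctan2(M[1,0],M[0,0])).round(2),'q',s['joint_pos'].round(3),s['finger_gap'])
    im=read_camera("wrist")
    if name: cv2.imwrite(name,im)
    for l,z in items:
        for r in seg("wrist",l)[:1]:
            m=r['pixels'].astype(np.uint8); c=max(cv2.findContours(m,0,2)[0],key=cv2.contourArea)
            pts=plane("wrist",c.reshape(-1,2),z)[:,:2]
            (cx,cy),(w,h),a=cv2.minAreaRect((pts*1000).astype(np.float32))
            print(l,round(r['p'],2),'box',r['box'],'rect',round(cx,1),round(cy,1),round(w,1),round(h,1),round(a,1))
E
python3 - <<'E'
from look import *
look([("barrel",.036),("rest",.006),("stand",.014),("cradle",.07)],"pics/w5.png")
E
```

```text
tcp [ 0.5213 -0.0036  0.1507] psi -173.14 q [-0.161  0.232 -0.19   1.15   0.    -0.281] 0.0851420642969654
barrel 0.7 box [269.5, 130.0, 40.4, 106.9] rect 526.2 26.5 114.7 37.4 7.0
rest 0.74 box [265.1, 132.1, 47.7, 90.4] rect 526.1 5.9 104.3 9.8 6.4
stand 0.59 box [476.2, 61.0, 35.4, 188.9] rect 477.3 260.2 220.7 41.3 21.1
```

View pics/w5.png

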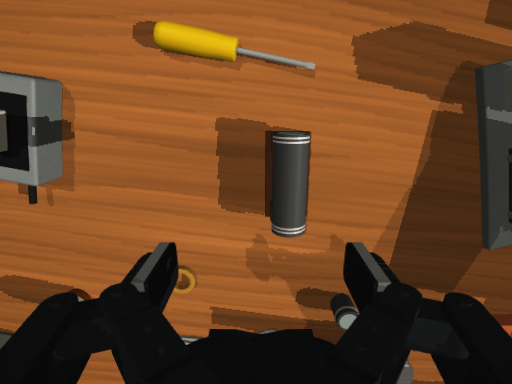

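The wrist view shows the barrel at (290,183), 7° off the x axis, with nothing in the fingers' way. The stand's edge is at the right, around (495,150). I'll fit the cylinder model properly.

```bash
cat >> look.py <<'E'
from scipy.optimize import minimize
def cyl(x,y,z,yaw,r=.018,L=.104):
    a=np.linspace(0,2*np.pi,24,endpoint=False); P=np.array([[s*L/2,r*np.cos(t),r*np.sin(t)] for s in(-1,1) for t in a])
    return P@R.from_euler('z',yaw).as_matrix().T+[x,y,z]
def fit(views,x0,z):
    def cost(p):
        e=0
        for n,m,c in views:
            h=cv2.convexHull((proj(n,cyl(p[0]/1e3,p[1]/1e3,z,p[2]/100),c)*16).astype(np.int32))
            b=np.zeros((384,512),np.uint8);cv2.fillConvexPoly(b,h,255,cv2.LINE_AA,4); e+=np.abs(b/255.-m).sum()/m.sum()
        return e
    r=minimize(cost,x0,method='Nelder-Mead',options=dict(initial_simplex=np.array(x0)+np.array([[0,0,0],[8,0,0],[0,8,0],[0,0,8]])));return r.x,r.fun
E
python3 - <<'E'
from look import *
V=[(n,np.load(f"barrel_{n}.npy"),cam(n)) for n in("scene","side")]
read_camera("wrist");m=silhouettes("wrist","barrel")[0]['pixels'];w=("wrist",m,cam("wrist"))
for v in([w],[V[1]],V+[w]): print(fit(v,[524,24,12],.036))
E
```

```text
(array([522.88247705,  26.53838431,  12.28236727]), np.float64(0.037476186685770393))
(array([521.7747759 ,  24.4020669 ,  13.88471532]), np.float64(0.08373183309892171))
(array([522.87055824,  26.50954141,  14.15761334]), np.float64(0.367735036571601))
```

Emit:
{"name": "send_rows", "arguments": {
  "series": [-0.5,2.9,0,0,0,0,1,-0.5,2.9,4,0,0,0,1,-0.5,2.9,8,0,0,0,1,-0.5,2.9,11,0,0,0,1,-0.5,2.9,13,0,0,0,1,-0.5,2.9,13,0,0,0,1,-0.5,2.9,13,0,0,0,1]
}}

```text
clock: 9.93
tcp_pos: [0.5221, 0.0256, 0.0205]
orientation: [-0.001, -0.061, 0.998, 0.0]
wrist_force: [0.2, 0.5, 1.4]
finger_gap: 0.0854
```

```bash
python3 - <<'E'
from look import *
look([("barrel",.036)],"pics/w6.png")
m=silhouettes("wrist","barrel")[0]['pixels'];print(fit([("wrist",m,cam("wrist"))],[523,26,12],.036))
cv2.imwrite("pics/s6.png",cv2.resize(read_camera("side")[120:240,170:330],None,fx=3,fy=3,interpolation=2))
a=cv2.imread("pics/s6.png");b=cv2.imread("pics/w6.png")[:360,100:412];cv2.imwrite("pics/m6.png",np.hstack([a,b]))
E
```

```text
tcp [0.5221 0.0256 0.0205] psi -173.02 q [-0.105  0.344 -0.383  0.847  0.    -0.227] 0.08543974175906609
barrel 0.56 box [230.1, 144.8, 67.4, 178.8] rect 532.7 26.9 123.5 38.1 6.6
(array([526.32418362,  26.12801548,  11.81829381]), np.float64(0.02517524397063333))
```

View pics/m6.png

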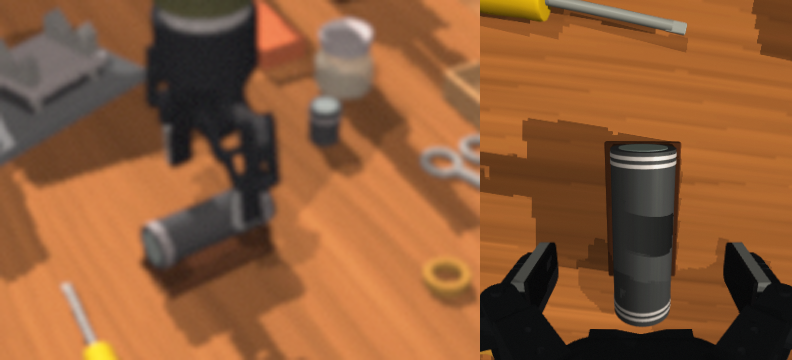

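The wrist half shows the barrel centred between the open fingers at column 262. The side half shows the near finger beside the barrel, still too high. I'll go down the rest of the way.

Emit:
{"name": "send_rows", "arguments": {
  "series": [-0.3,0,1,0,0,0,1,-0.3,0,2,0,0,0,1,-0.3,0,3,0,0,0,1,-0.3,0,3.6,0,0,0,1,-0.3,0,3.6,0,0,0,1,-0.3,0,3.6,0,0,0,1]
}}

```text
clock: 10.63
tcp_pos: [0.5252, 0.0259, -0.0158]
orientation: [-0.001, -0.061, 0.998, 0.0]
wrist_force: [0.8, 0.0, 0.8]
finger_gap: 0.0855
```

Next I'll close partway, checking contact.

Emit:
{"name": "send_rows", "arguments": {
  "series": [0,0,0,0,0,0,0.5,0,0,0,0,0,0,0.35,0,0,0,0,0,0,0.2,0,0,0,0,0,0,0.2,0,0,0,0,0,0,0,0,0,0,0,0,0,0,0,0,0,0,0,0,0],
  "newtons": 40
}}

```text
clock: 11.22
tcp_pos: [0.5265, 0.027, -0.0143]
orientation: [0.001, -0.061, 0.998, 0.001]
wrist_force: [0.2, 5.2, 3.8]
finger_gap: 0.0348
```

```bash
python3 - <<'E'
from look import *
look([("barrel",.036)])
w=cv2.imread("pics/w6.png");w=read_camera("wrist")
a=cv2.resize(read_camera("side")[140:240,180:300],None,fx=3.6,fy=3.6,interpolation=2)
cv2.imwrite("pics/m7.png",np.hstack([a,w[:360,100:412]]))
E
```

```text
tcp [ 0.5265  0.027  -0.0143] psi -172.95 q [-0.103  0.389 -0.416  0.764  0.002 -0.226] 0.034769967197519173
barrel 0.82 box [223.2, 143.6, 82.1, 190.6] rect 518.7 25.5 100.6 37.7 6.8
```

View pics/m7.png

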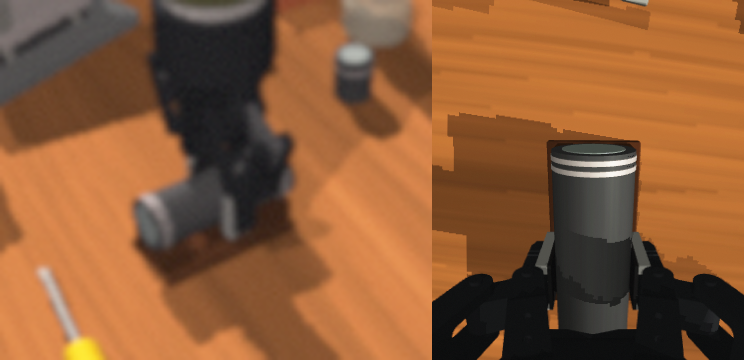

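The fingers hold the barrel (gap 34.8 mm), gripped near its middle between the posts. I'll lift it.

Emit:
{"name": "send_rows", "arguments": {
  "series": [0,0,-0.5,0,0,0,0,0,0,-2,0,0,0,0,0,0,-5,0,0,0,0,0,0,-8,0,0,0,0,0,0,-11,0,0,0,0,0,0,-14,0,0,0,0,0,0,-16,0,0,0,0,0,0,-16,0,0,0,0,0,0,-16,0,0,0,0],
  "newtons": 60
}}

```text
clock: 12.17
tcp_pos: [0.5269, 0.0254, 0.146]
orientation: [0.001, -0.061, 0.998, -0.001]
wrist_force: [0.5, 0.8, -2.0]
finger_gap: 0.0348
```

```bash
python3 - <<'E'
from look import *
s=get_state();print(s['wrist_force'],s['finger_gap'])
look([("stand",.014),("barrel",.19),("cradle",.07)],"pics/w8.png")
cv2.imwrite("pics/sc8.png",read_camera("scene"));cv2.imwrite("pics/sd8.png",read_camera("side"))
a=cv2.resize(cv2.imread("pics/sc8.png")[105:205,300:390],None,fx=4.4,fy=4.4,interpolation=2)
b=cv2.resize(cv2.imread("pics/sd8.png")[110:190,125:230],None,fx=3.8,fy=3.8,interpolation=2)
o=np.zeros((440,800,3),np.uint8);o[:a.shape[0],:396]=a;o[:304,400:400+b.shape[1]]=b[:, :400];cv2.imwrite("pics/m8.png",o)
for n in("scene","side"):
  for l in("cradle","stand"):
    r=silhouettes(n,l)
    if r and r[0]['p']>.4: np.save(f"{l}_{n}.npy",r[0]['pixels']);print(n,l,r[0]['p'],r[0]['box'])
E
```

```text
[ 0.532614    0.83801844 -2.03175111] 0.03482795639751265
tcp [0.5269 0.0254 0.146 ] psi -173.02 q [-1.040e-01  2.430e-01 -1.870e-01  1.138e+00 -1.000e-03 -2.260e-01] 0.03482795639751265
stand 0.65 box [455.8, 44.2, 55.3, 202.7] rect 470.6 268.6 217.6 61.4 20.8
cradle 0.73 box [495.7, 141.0, 16.3, 84.1] rect 492.7 248.7 82.5 15.8 21.7
scene cradle 0.58 [333.0, 147.3, 37.1, 31.8]
scene stand 0.65 [310.2, 121.0, 69.3, 75.3]
side cradle 0.77 [164.6, 121.5, 37.3, 32.0]
side stand 0.7 [132.6, 121.7, 81.1, 61.7]
```

View pics/m8.png

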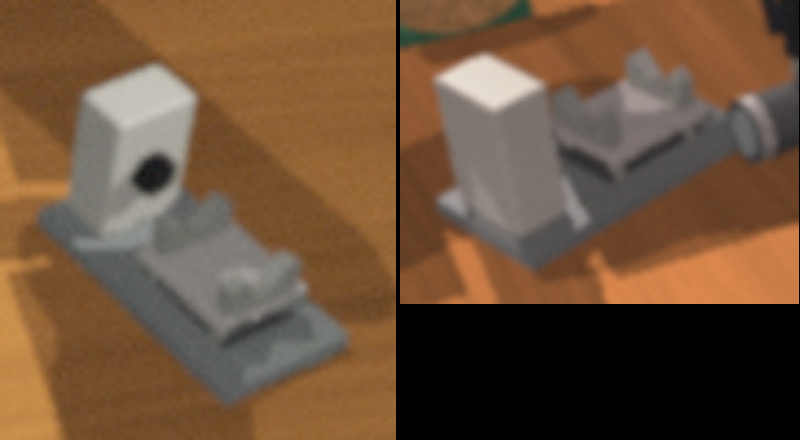

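Both views show the stand clear, its housing on the robot side and the two V supports free. I'll fit its pose with a box model.

```bash
cat >> look.py <<'E'
def bx(x0,x1,y0,y1,z0,z1): return np.array([[x,y,z] for x in(x0,x1) for y in(y0,y1) for z in(z0,z1)])
PARTS=[bx(-.14,.08,-.055,.055,0,.014),bx(-.133,-.088,-.035,.035,.014,.119),bx(-.043,.043,-.039,.039,.034,.040),bx(-.043,-.029,-.03,.03,.04,.0705),bx(.029,.043,-.03,.03,.04,.0705)]
def fitstand(views,x0):
    def cost(p):
        e=0;M=R.from_euler('z',p[2]/100).as_matrix()
        for n,m,c in views:
            b=np.zeros((384,512),np.uint8)
            for P in PARTS: cv2.fillConvexPoly(b,cv2.convexHull((proj(n,P@M.T+[p[0]/1e3,p[1]/1e3,0],c)*16).astype(np.int32)),255,cv2.LINE_AA,4)
            e+=np.abs(b/255.-m).sum()/m.sum()
        return e
    r=minimize(cost,x0,method='Nelder-Mead',options=dict(initial_simplex=np.array(x0)+np.array([[0,0,0],[10,0,0],[0,10,0],[0,0,10]])));return r.x.round(2),round(r.fun,4)
E
python3 - <<'E'
from look import *
V=[(n,np.load(f"stand_{n}.npy"),cam(n)) for n in("scene","side")]
x0=[490,290,37]
for v in([V[0]],[V[1]],V): print(fitstand(v,x0))
s=get_state();read_camera("wrist");m=silhouettes("wrist","barrel")[0]['pixels'];print('tcp',s['tcp_pos'])
for z in(.19,.196,.2):print(z,fit([("wrist",m,cam("wrist"))],[527,26,12],z))
E
```

```text
(array([483.25, 314.99,  35.69]), np.float64(0.1021))
(array([489.29, 316.05,  39.56]), np.float64(0.1604))
(array([487.5 , 315.83,  36.59]), np.float64(0.2723))
tcp [0.52583599 0.02582696 0.14455305]
0.19 (array([523.24713856,  25.10947156,  11.69870649]), np.float64(0.1618391825246417))
0.196 (array([522.52945713,  24.9764038 ,  11.82250741]), np.float64(0.2032369590508647))
0.2 (array([521.93804152,  24.84919996,  11.92648452]), np.float64(0.27409487241678415))
```

Emit:
{"name": "send_rows", "arguments": {
  "series": [-0.4,3,0,0,0,-3,0,-0.8,6.5,0,0,0,-7,0,-1.2,10,0,0,0,-10,0,-1.6,13.5,0,0,0,-13,0,-2,17,0,0,0,-14,0,-2.1,19.5,0,0,0,-14,0,-2.1,19.5,0,0,0,-14,0,-2.1,19.5,0,0,0,-14,0,-2.1,19.5,0,0,0,-14,0]
}}

```text
clock: 13.52
tcp_pos: [0.523, 0.2217, 0.145]
orientation: [-0.0, -0.182, 0.983, -0.0]
wrist_force: [-0.2, -0.6, -1.7]
finger_gap: 0.0346
```

```bash
python3 - <<'E'
from look import *
look([("cradle",.07)],"pics/w9.png")
V=[(n,np.load(f"stand_{n}.npy"),cam(n)) for n in("scene","side")]
w=("wrist",silhouettes("wrist","stand")[0]['pixels'],cam("wrist"))
print(fitstand([w],[487,315,37]),fitstand(V+[w],[487,315,37]))
E
```

```text
tcp [0.523  0.2217 0.145 ] psi -158.97 q [ 0.26   0.322 -0.081  1.168 -0.    -0.107] 0.03458470836856498
cradle 0.81 box [318.3, 134.8, 85.7, 101.5] rect 489.5 301.7 93.7 74.0 21.6
(array([490.04, 314.48,  40.04]), np.float64(0.0604)) (array([488.77, 315.63,  40.57]), np.float64(0.339))
```

View pics/w9.png

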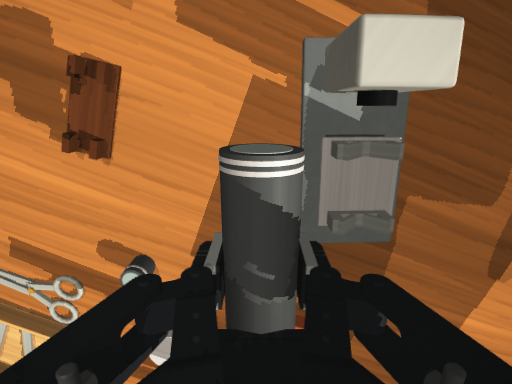

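The wrist view shows the barrel held at (262,235). The cradle's supports are at about (367,148) and (363,220), and the rest is empty. I have used all 12 views, so from here on I go by numbers only. I'll fit the barrel in the hand and the cradle from this one view.

```bash
cat >> look.py <<'E'
def held(m,c,z,x0,rmax=232):
    m=m.astype(float).copy();m[rmax:]=0
    def cost(p):
        h=cv2.convexHull((proj("wrist",cyl(p[0]/1e3,p[1]/1e3,z,p[2]/100),c)*16).astype(np.int32))
        b=np.zeros((384,512),np.uint8);cv2.fillConvexPoly(b,h,255,cv2.LINE_AA,4);b[rmax:]=0
        return np.abs(b/255.-m).sum()/m.sum()
    r=minimize(cost,x0,method='Nelder-Mead',options=dict(initial_simplex=np.array(x0)+np.array([[0,0,0],[8,0,0],[0,8,0],[0,0,8]])));return r.x.round(2),round(r.fun,4)
E
python3 - <<'E'
from look import *
read_camera("wrist");c=cam("wrist");t=get_state()['tcp_pos']
m=silhouettes("wrist","barrel")[0]['pixels']
for z in(.190,.194,.198): print('held',z,held(m,c,z,[523,222,36]))
print('tcp',t)
print('supports',plane("wrist",[[367,148],[363,215],[367,140],[362.5,222]],.0705,c).round(4))
r=silhouettes("wrist","cradle")[0];P=PARTS[2:]
def cost(p):
    M=R.from_euler('z',p[2]/100).as_matrix();b=np.zeros((384,512),np.uint8)
    for q in P: cv2.fillConvexPoly(b,cv2.convexHull((proj("wrist",q@M.T+[p[0]/1e3,p[1]/1e3,0],c)*16).astype(np.int32)),255,cv2.LINE_AA,4)
    return np.abs(b/255.-r['pixels']).sum()/r['pixels'].sum()
q=minimize(cost,[488,315,38],method='Nelder-Mead',options=dict(initial_simplex=[[488,315,38],[496,315,38],[488,323,38],[488,315,46]]));print('cradle',q.x,q.fun)
E
```

```text
held 0.19 (array([521.39, 218.78,  34.95]), np.float64(0.0403))
held 0.194 (array([520.92, 218.98,  35.75]), np.float64(0.0176))
held 0.198 (array([520.59, 218.18,  33.97]), np.float64(0.0355))
tcp [0.52342287 0.22080126 0.14517237]
supports [[0.4548 0.2928 0.0705]
 [0.5119 0.3178 0.0705]
 [0.4486 0.2897 0.0705]
 [0.5183 0.3206 0.0705]]
cradle [486.75843385 312.11796683  35.59365933] 0.06603961920538591
```

```bash
python3 - <<'E'
from look import *
im=read_camera("wrist");c=cam("wrist")
m=silhouettes("wrist","stand")[0]['pixels']
rows=np.arange(60,230);
L=np.array([[np.nonzero(m[r])[0][0],r] for r in rows if m[r].any()],float)
cols=np.arange(315,385);B=np.array([[k,np.nonzero(m[:,k])[0][-1]] for k in cols],float)
rr=np.arange(160,225);Rt=np.array([[np.nonzero(m[r])[0][-1],r] for r in rr],float)
def line(p,z):
    P=plane("wrist",p+[0,0],z,c)[:,:2]; vx,vy,x,y=cv2.fitLine((P*1000).astype(np.float32),cv2.DIST_HUBER,0,.01,.01).ravel(); return np.array([x,y]),np.array([vx,vy])*np.sign(vx),np.degrees(np.arctan(vy/vx))
for n,p,z in(("L z0",L-[.5,0],0),("L z14",L-[.5,0],.014),("Bot z14",B+[0,.5],.014),("R z14",Rt+[.5,0],.014)):print(n,*[np.round(v,3) for v in line(p,z)])
# subpixel-ish image profile around base left edge and supports
g=cv2.cvtColor(im,cv2.COLOR_BGR2GRAY).astype(int)
for r in(144,150,156,210,216,222,228):print(r,g[r,296:416:2].tolist())
for k in(340,350,365,380,390):print('col',k,g[130:250:2,k].tolist())
E
```

```text
L z0 [507.978 264.662] [0.92  0.392] 23.079
L z14 [505.635 261.543] [0.92  0.392] 23.079
Bot z14 [563.796 340.455] [ 0.388 -0.922] -67.2
R z14 [486.148 370.617] [0.931 0.365] 21.391
144 [102, 103, 97, 69, 77, 77, 76, 77, 76, 78, 78, 77, 76, 89, 126, 130, 127, 125, 81, 62, 61, 81, 95, 96, 92, 86, 84, 85, 87, 86, 88, 87, 86, 85, 96, 98, 97, 94, 88, 89, 88, 90, 89, 87, 87, 87, 87, 87, 87, 86, 85, 82, 83, 96, 94, 79, 78, 75, 74, 72]
150 [37, 37, 38, 38, 68, 75, 76, 77, 78, 79, 78, 78, 78, 91, 128, 128, 124, 125, 63, 62, 62, 82, 95, 95, 89, 84, 84, 87, 86, 86, 85, 86, 85, 88, 98, 99, 99, 90, 88, 86, 86, 85, 84, 84, 84, 85, 83, 84, 83, 83, 82, 83, 85, 93, 83, 73, 74, 75, 76, 76]
156 [93, 91, 89, 121, 166, 76, 76, 77, 79, 78, 79, 79, 78, 102, 127, 129, 125, 124, 120, 70, 60, 88, 92, 92, 88, 87, 89, 87, 84, 84, 84, 84, 83, 112, 113, 115, 112, 97, 91, 84, 84, 82, 83, 82, 82, 82, 82, 82, 82, 84, 84, 84, 89, 90, 67, 67, 67, 65, 66, 68]
210 [89, 84, 77, 82, 79, 77, 78, 78, 76, 77, 78, 77, 118, 123, 121, 119, 112, 102, 102, 101, 99, 91, 90, 92, 92, 91, 92, 94, 93, 93, 92, 83, 82, 83, 83, 82, 83, 
[... 1517 characters left out ...]
7, 118, 117, 116, 117, 117, 117, 116, 116, 117, 115, 116, 117, 118, 82, 75, 82, 89, 85, 86, 87, 87, 82, 77, 76, 77, 77, 77, 76, 76, 64, 74, 72, 73]
col 380 [78, 79, 55, 78, 121, 89, 84, 89, 84, 84, 84, 87, 85, 83, 112, 117, 117, 116, 116, 115, 115, 116, 115, 116, 115, 115, 116, 116, 116, 117, 117, 117, 117, 119, 118, 118, 117, 117, 117, 117, 74, 74, 73, 69, 82, 87, 84, 84, 86, 88, 82, 79, 78, 77, 78, 77, 62, 64, 63, 73]
col 390 [79, 79, 78, 90, 119, 86, 75, 87, 85, 83, 84, 85, 88, 82, 88, 117, 118, 118, 118, 118, 117, 117, 117, 117, 116, 116, 114, 114, 114, 113, 114, 115, 116, 117, 117, 119, 119, 120, 120, 119, 121, 121, 89, 74, 79, 82, 86, 83, 85, 91, 88, 80, 78, 77, 76, 74, 61, 61, 62, 63]
```

```bash
python3 - <<'E'
from look import *
c=cam("wrist");a=np.radians(22.9);u=np.array([np.cos(a),np.sin(a)]);n=np.array([-u[1],u[0]])
def q(px,z,s): P=plane("wrist",[px],z,c)[0,:2]*1000; print(s,(P@u).round(1),(P@n).round(1))
q((350,209.5),.04,'near inner x=29');q((365,209),.04,'near inner');q((380,209),.04,'near inner')
q((340,138),.04,'far plate edge x=-43');q((380,137.5),.04,'far')
q((321.5,150),.04,'plate left y=-39');q((318.5,222),.04,'plate left')
q((337,150),.0705,'supp left top far y=-30');q((402.5,150),.0705,'supp right top y=30 far');q((333,222),.0705,'near left');q((393.5,222),.0705,'near right')
q((377,98),.0735,'snout')
E
```

```text
near inner x=29 601.1 91.4
near inner 601.1 107.1
near inner 601.7 123.0
far plate edge x=-43 527.4 77.6
far 527.9 116.6
plate left y=-39 538.4 60.0
plate left 613.9 59.0
supp left top far y=-30 534.0 67.1
supp right top y=30 far 535.6 124.9
near left 601.3 66.3
near right 603.5 123.8
snout 491.6 97.7
```

Emit:
{"name": "send_rows", "arguments": {
  "series": [-0.1,3,0,0,0,-1,0,-0.2,6,0,0,0,-2,0,-0.4,9,0,0,0,-2,0,-0.4,10,0,0,0,-2,0,-0.4,10,2,0,0,-2,0,-0.4,10,5,0,0,-2,0,-0.4,10,7,0,0,-2,0,-0.4,10,8,0,0,-2,0,-0.4,10,8,0,0,-2,0,-0.4,10,8,0,0,-2,0]
}}

```text
clock: 14.75
tcp_pos: [0.4912, 0.3164, 0.0652]
orientation: [-0.0, -0.199, 0.98, -0.0]
wrist_force: [-0.7, -0.0, -1.1]
finger_gap: 0.0343
```

```bash
python3 - <<'E'
from look import *
look([("cradle",.07)])
c=cam("wrist");s=get_state();t=s['tcp_pos'];z=.1945+t[2]-.1451
m=silhouettes("wrist","barrel")[0]['pixels'];print('z',z,'held',held(m,c,z,[488,313,40]))
r=silhouettes("wrist","stand");print(r[0]['p']);print(fitstand([("wrist",r[0]['pixels']|m,c)],[488.8,313.4,40]) if 0 else '')
for n in("scene","side"):
    read_camera(n);b=silhouettes(n,"barrel")
    if b: print(n,b[0]['p'],b[0]['box'],fit([(n,b[0]['pixels'],cam(n))],[488,313,40],z))
E
```

```text
tcp [0.4912 0.3164 0.0652] psi -157.03 q [ 0.435  0.405 -0.165  1.001 -0.     0.034] 0.034346198497232305
cradle 0.71 box [206.1, 143.0, 112.7, 99.1] rect 473.2 307.2 65.2 66.5 21.8
z 0.11612328898555818 held (array([489.36, 314.94,  39.5 ]), np.float64(0.0197))
0.83

scene 0.74 [355.3, 144.0, 15.8, 14.7] (array([485.45227533, 335.69830678, -17.34157862]), np.float64(1.152031827223643))
side 0.89 [164.5, 111.1, 34.1, 19.7] (array([485.34874315, 312.37585841,  46.51682619]), np.float64(0.5999237472766884))
```

```bash
python3 - <<'E'
from look import *
read_camera("wrist");c=cam("wrist")
a=silhouettes("wrist","cradle")[0]['pixels'];b=silhouettes("wrist","barrel")[0]['pixels'];s=silhouettes("wrist","stand")[0]['pixels']
for r in range(145,245,12):
    f=lambda m:(np.nonzero(m[r])[0][[0,-1]].tolist() if m[r].any() else None)
    print(r,'cradle',f(a),'barrel',f(b),'stand',f(s))
u=np.array([np.cos(.3997),np.sin(.3997)]);n=np.array([-u[1],u[0]])
def ln(m,z,side,rows):
    p=[[np.nonzero(m[r])[0][side]+(.5 if side else -.5),r] for r in rows]; P=plane("wrist",p,z,c)[:,:2]*1000
    return (P@n).round(1)[::6]
R_=range(160,230)
print('plate L z40',ln(a,.04,0,R_));print('plate R',ln(a,.04,-1,R_));print('base L z14',ln(s,.014,0,R_));print('base R',ln(s,.014,-1,R_))
print('barrel L z116',ln(b,.116,0,range(160,215)),'R',ln(b,.116,-1,range(160,215)))
rows=np.nonzero(b[:,262])[0];print('barrel top row',rows[0])
rs=np.nonzero(a[:,225])[0];rs2=np.nonzero(a[:,300])[0];print('cradle rows',rs[[0,-1]],rs2[[0,-1]])
rs=np.nonzero(s[:,200])[0];print('stand rows col200',rs[[0,-1]],(plane("wrist",[[200,rs[-1]+.5]],.014,c)[0,:2]*1000)@u-80)
E
```

```text
145 cradle [203, 316] barrel [231, 289] stand [190, 328]
157 cradle [204, 315] barrel [219, 303] stand [192, 327]
169 cradle [205, 315] barrel [220, 303] stand [191, 326]
181 cradle [205, 314] barrel [220, 302] stand [192, 326]
193 cradle [205, 313] barrel [221, 301] stand [193, 325]
205 cradle [205, 311] barrel [220, 301] stand [194, 324]
217 cradle [205, 310] barrel [222, 300] stand [195, 322]
229 cradle [207, 309] barrel [223, 299] stand [195, 321]
241 cradle None barrel [222, 299] stand [196, 203]
plate L z40 [60.1 59.9 60.3 60.1 59.1 59.6 59.4 59.1 58.9 58.6 59.1 59.5]
plate R [138.4 138.6 138.2 138.4 138.  138.2 137.7 137.3 137.5 137.  137.3 136.8]
base L z14 [45.4 44.2 43.9 44.4 44.  44.5 45.  44.6 44.3 43.9 44.4 44. ]
base R [153.  153.4 152.9 153.2 153.6 153.1 152.7 153.  152.5 152.9 152.4 152. ]
barrel L z116 [81.8 81.7 82.4 81.9 81.8 82.1 82.  81.4 81.3 81.7] R [118.3 118.4 118.1 118.2 117.9 118.  118.2 118.3 118.  118.1]
barrel top row 144
cradle rows [140 146] [142 231]
stand rows col200 [  0 243] 537.2870668692822
```

Emit:
{"name": "send_rows", "arguments": {
  "series": [0.1,-0.13,0.5,0,0,0.5,0,0.1,-0.13,1.5,0,0,0.5,0,0.1,-0.13,2.5,0,0,0.5,0,0.1,-0.13,3.2,0,0,0.5,0,0.1,-0.13,3.7,0,0,0.5,0,0.1,-0.13,3.7,0,0,0.5,0,0.1,-0.13,3.7,0,0,0.5,0,0.1,-0.13,3.7,0,0,0.5,0],
  "newtons": 80
}}

```text
clock: 16.02
tcp_pos: [0.4909, 0.3152, 0.0282]
orientation: [0.0, -0.195, 0.981, 0.0]
wrist_force: [0.8, 0.1, -1.1]
finger_gap: 0.0341
```

```bash
cat > st.py <<'E'
from look import *
s=get_state();F=[]
for i in range(4): F.append(get_state()['wrist_force']);read_camera("wrist")
print(np.mean(F,0).round(2),s['tcp_pos'],s['clock'],get_state()['ft_torque'].round(2),s['finger_gap'])
c=cam("wrist");t=s['tcp_pos'];z=.1945+t[2]-.1451
m=silhouettes("wrist","barrel")[0]['pixels'];h=held(m,c,z,[488,313,40]);u=np.array([np.cos(.3997),np.sin(.3997)]);n=np.array([-u[1],u[0]])
print('axis z',z,h,'u',h[0][:2]@u-572.2,'n',h[0][:2]@n-98.6)
E
python3 st.py
```

```text
[ 0.01 -0.2  -1.69] [0.49091094 0.31523945 0.02822619] 16.0167 [ 0.01 -0.05  0.  ] 0.03412334437024112
axis z 0.07762618708629598 (array([488.14, 313.17,  38.32]), np.float64(0.0165)) u -0.6686772469905691 n -0.07053429458113669
```

Emit:
{"name": "send_rows", "arguments": {
  "series": [-0.05,0,0.2,0,0,0,0,-0.05,0,0.4,0,0,0,0,-0.05,0,0.5,0,0,0,0,-0.05,0,0.5,0,0,0,0,-0.05,0,0.5,0,0,0,0]
}}

```text
clock: 16.68
tcp_pos: [0.4915, 0.3155, 0.0236]
orientation: [0.0, -0.195, 0.981, 0.0]
wrist_force: [-1.8, -0.6, 3.4]
finger_gap: 0.0343
```

```bash
python3 st.py
```

```text
[-1.02 -0.4   3.14] [0.49147869 0.31548435 0.02364279] 16.6833 [-0.04  0.08 -0.15] 0.03430200548503438Traceback (most recent call last):
  File "st.py", line 6, in <module>
    m=silhouettes("wrist","barrel")[0]['pixels'];h=held(m,c,z,[488,313,40]);u=np.array([np.cos(.3997),np.sin(.3997)]);n=np.array([-u[1],u[0]])
      ~~~~~~~~~~~~~~~~~~~~~~~~~~~~~^^^
IndexError: list index out of range
```

Contact has been made with about 4.8 N on the cradle, right at its threshold. I'll press about 6 mm more and check.

Emit:
{"name": "send_rows", "arguments": {
  "series": [0,0,0.15,0,0,0,0,0,0,0.3,0,0,0,0,0,0,0.45,0,0,0,0,0,0,0.6,0,0,0,0,0,0,0.6,0,0,0,0,0,0,0.6,0,0,0,0,0,0,0.6,0,0,0,0]
}}

```text
clock: 17.52
tcp_pos: [0.4916, 0.3155, 0.0179]
orientation: [0.001, -0.195, 0.981, 0.0]
wrist_force: [-2.4, -0.9, 8.8]
finger_gap: 0.034
```

```bash
python3 st.py
```

```text
[-1.61 -0.95  8.63] [0.49155314 0.31553126 0.01792622] 17.5167 [-0.13  0.36 -0.15] 0.034025392497069186
axis z 0.06732622035600067 (array([488.33, 313.16,  38.14]), np.float64(0.0172)) u -0.4975448892247414 n -0.15368305359496048
```

Emit:
{"name": "send_rows", "arguments": {
  "series": [0,0,0.07,0,0,0,0,0,0,0.13,0,0,0,0,0,0,0.13,0,0,0,0,0,0,0.13,0,0,0,0,0,0,0.13,0,0,0,0]
}}

```text
clock: 18.18
tcp_pos: [0.4916, 0.3156, 0.0168]
orientation: [0.001, -0.195, 0.981, 0.0]
wrist_force: [-1.2, -1.0, 10.8]
finger_gap: 0.0344
```

```bash
python3 st.py; python3 - <<'E'
from look import *
for n in("scene","side"):
    read_camera(n)
    print(n,[(l,round(r[0]['p'],2),np.round(r[0]['box'],0)[:2]) for l in("scissors","oil","jar","stone","driver","collar","eyepiece") if (r:=silhouettes(n,l))])
E
```

```text
[-2.39 -0.65  9.61] [0.49158422 0.31558222 0.01680643] 18.1833 [-0.14  0.41 -0.16] 0.034393882716491665
axis z 0.06620642894629195 (array([488.42, 313.22,  38.16]), np.float64(0.016)) u -0.39129036881024604 n -0.13343516749576168
scene [('scissors', 0.8, array([231., 251.])), ('oil', 0.62, array([170., 232.])), ('jar', 0.56, array([328., 225.])), ('stone', 0.87, array([351., 212.])), ('driver', 0.7, array([206., 162.])), ('collar', 0.57, array([224., 229.])), ('eyepiece', 0.64, array([299., 223.]))]
side [('scissors', 0.71, array([309., 168.])), ('oil', 0.91, array([368., 205.])), ('jar', 0.77, array([274., 126.])), ('stone', 0.81, array([234., 114.])), ('driver', 0.66, array([197., 219.])), ('collar', 0.45, array([312., 205.])), ('eyepiece', 0.69, array([261., 261.]))]
```

```bash
python3 -c "
from workcell import *
hand_in();s=get_state();print(s['clock'],s['wrist_force'],s['tcp_pos'])"
```

```text
the job is handed in; nothing more can be done
the job is handed in; nothing more can be done
```

The job is handed in: both keys were pressed in order, and the barrel is in the cradle, held pressed to about half its travel.

- **Keys:** I pressed the bar key to its bottom stop (14.5 N) and let it up, then did the same with the round key (12.3 N). I never went to the square key.
- **Barrel:** I lifted it out of the rest and laid it in the V's. It sits within about 0.5 mm of the seat along and across the V's, and its yaw is within about 1° of theirs.
- **Cradle:** It is sunk about 6.5–7 mm. The force reading implies about 11.3–12 N on the cradle, and the height from the camera fit gives about 7 mm. I was still gripping with 80 N at about 18.5 s.

**Checks that disagreed or are incomplete:**
- **Tip height:** The fingertips turned out to be about 30 mm higher than the reported TCP. My first try at the bar key therefore stopped short without touching it. I worked out the offset from the cameras and the contact forces and used it from then on.
- **Stand pose:** The camera fits differed by a few mm, up to about 6 mm for one camera, and by 2–3° in yaw. I relied on the close wrist view.
- **Both V sides:** I did not see that the barrel bears on both sides. I infer it from the centring and the small sideways force (a few tenths of a newton).
- **Other objects:** All seven were still found in the last scene picture. In the last side picture the eyepiece box was at (261,261), near the control box, which I took as a false detection.

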